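# Pack the bearing service tin

## Robot

A 6-joint arm with a two-finger parallel gripper is mounted at the origin on a cart in front of the work surface, level with it; the furniture and walls round the work are solid. World frame = base frame: x ahead of the robot, y to its left, z up, the work surface at z = 0. Lengths are in m, angles in rad, forces in N, time in s.
With the tool pointing down it reaches from about 0.275 to 0.875 m from the base axis. Payload 12.5 kg.
Tool frame: the origin (TCP) lies on the centre line of the jaws, within the pads' length; the fingertips stand r.finger_overhang ahead of it and the grasp point (between the pads) lies 3 mm ahead of it (r.finger_overhang is the distance from the TCP to the fingertips, in m); z points along the fingers, y is the line along which they close (so a half turn about z gives the same grasp; the last joint's range is limited). The gripper opens to 85 mm and grips with 20 to 120 N. Pads are 22 mm wide; open, the fingers measure 114 mm over their backs; the gripper's body (76 mm by 85 mm) begins 54 mm behind the grasp point. The pads swing forward as they close: fully open they stand 13 mm farther back than shut.
Start: joints at [1.044, 0.351, 1.652, -0, 1.139, -0.085], TCP at [0.235, 0.497, 0.253] pointing down, gripper open.
Joint ranges: [-2.75, 2.75], [-0.79, 2.1], [0.01, 2.65], [-1.57, 4.71], [0.07, 3.14], [-2.87, 2.87]. Speed limits (rad/s): [2.22, 2.22, 2.79, 3.14, 3.14, 3.14].

## Interface

Orientations are given as a unit quaternion [x, y, z, w].
In Python, from cell import r, optics gives the robot as it stands. The module is installed in compiled form; this text tells all that it offers. Calls block until the motion is done:
- r.move_to(position, orientation): joint-space move of the TCP to a pose.
- r.move_linear(position, rot=None, vel=0.15): straight line of the TCP; rot=None keeps the orientation; vel is the mean speed in m/s.
- r.set_joints(angles): joint-space move.
- r.set_gripper(opening, squeeze=None): opening from 0.0 (shut) to 1.0 (fully open); squeeze is the grip in N (None keeps the last); returns when the fingers have stopped.
- r.sleep(seconds).
- r.inverse_kinematics(position, orientation): joint angles nearest the present ones, or None.
- optics.get_image(name): name is "scene" or "top"; returns a dict with "pixels" (384x512x3 uint8, red, green, blue), "depth" (384x512 float32, m along the optical axis (not along the pixel's ray), 0 where there is no reading), "fx", "fy", "cx", "cy" (pixels), "D" ([k1, k2, p1, p2, k3] as OpenCV has them; the pictures are not rectified), "camera_from_world" (4x4, takes a point from world to camera coordinates). Camera axes: x right, y down, z forward; pixel columns grow to the right and rows downward; lengths in m; the calibration is good to about 2 mm. A picture is of the moment at which its call begins.
A pose or a line that the arm cannot do raises r.PlanningError and nothing moves.
- r.hand_in(): hands the job in; it is judged then, once.
Readings, each from a call of its own:
- r.current_t(): time.
- r.current_q(): joint angles.
- r.current_qvel(): joint speeds.
- r.current_effort(): joint torques, N m.
- r.current_tool_pos(): TCP position.
- r.current_ee_rot(): TCP orientation.
- r.current_contact_force(): force on the tool from outside, world axes, zero at the start.
- r.current_torque(): the same for the moment, N m.
- r.current_opening(): opening from 0.0 (shut) to 1.0 (fully open).
- r.current_finger_force(): force on a finger pad.
Only numpy, scipy, OpenCV 4.12 (cv2) and the standard library are available. Lean on these libraries where they do the work, as an engineer would, in place of code of your own. Each camera call takes 0.05 s, during which the arm holds its last target. There are 200 camera calls.

## Task

Pack the service tin for the bearing job: lay the shorter of the two ring spanners flat on the bottom of the tin, hang the lift-out tray in the tin over it, and only then stand the two smaller bearing cups in the tray, right way up as they are now: the middle-sized cup in the larger compartment, the smallest cup in the smaller one. The longer spanner, the largest cup and the roll of tape belong to another job: leave them where they lie.

Things in the scene. Friction and masses are not known exactly. Their poses are not given: they have to be found in the camera images.
- service_tin: Open grey sheet-metal tin, fixed: outside 126 (x) x 190 (y) x 38 high, 120 x 184 clear inside, floor 4 thick. Origin: centre of the underside, y along the tin, z up. The tray's lip rests on the walls' top edge; the tray's underside is then 26 above the tin's, with 8 play each way; either end may go either way.
- lift_tray: Bare steel tray, 0.22 kg. Pan 104 (x) x 168 (y), 15 high; lip 142 x 206, 12 to 15 up. Divider at y -9: larger compartment y -7 to 81, smaller y -81 to -11; both x -49 to 49, floor 3 up. Handle over the divider: flat black bar along x, 96 long, 14 thick in y, 16 high, centre (0, -9, 55), on end posts at x -45 and 45; grip it across y. Origin: centre of underside, z up; stands on the bench.
- short_spanner: The shorter steel double-ended ring/open spanner, lying flat on the bench: 158 long (its y axis), 26 wide at the heads (x), 8 high; the shank between the heads is 10 wide and lies 2 to 6 above the underside; grip it across x near the middle. It belongs on the bottom of the tin, along it. Origin: centre of the underside.
- long_spanner: The longer, otherwise alike spanner, 187 long (its y axis), 31 wide, 8 high. Does not belong: leave it alone. Origin: centre of the underside.
- cup_large: The largest of three stepped bearing cups, light metal, flange 74 across, 28 high, standing on its narrower end, open bore. Does not belong: leave it alone. Origin: centre of the underside, z up.
- cup_mid: The middle-sized stepped bearing cup, light metal: 30 high; the lower 15 is 56 across, the flange above it 63 across, open bore. Stands flange up on its narrower end. For the larger compartment of the tray. Origin: centre of the underside, z up.
- cup_small: The smallest stepped bearing cup, dark metal: 20 high; the lower 11 is 48 across, the flange above it 54 across, open bore. Stands flange up on its narrower end. For the smaller compartment of the tray. Origin: centre of the underside, z up.
- tape_roll: Roll of black tape with a pale core, a plain ring without step, 62 x 59, 19 high, lying flat. Does not belong: leave it alone. Origin: centre of the underside, z up.
Things that resemble listed ones, but are neither listed nor needed, are in the scene too. What is shaped like the cup_small but red or yellow is not meant.

How it is judged:
On the way, in this order (a step that is already met when the one before it is completed fails the run):
1. the shorter spanner lies flat on the bottom of the tin (x of short_spanner in the frame of service_tin between -0.058 and 0.058 m and y of short_spanner in the frame of service_tin between -0.03 and 0.03 m and z of short_spanner in the frame of service_tin between 0 and 0.01 m), for 0.2 s.
2. the lift-out tray hangs in the tin over the spanner, its lip level on the walls (all of step 1 and x of lift_tray in the frame of service_tin between -0.014 and 0.014 m and y of lift_tray in the frame of service_tin between -0.014 and 0.014 m and z of lift_tray in the frame of service_tin between 0.022 and 0.029 m and angle between lift_tray's own z axis and vertical below 0.05 rad and angle between the y axis of lift_tray and the y axis of service_tin, either way round below 0.2 rad), for 0.2 s.
3. the middle-sized cup stands in the larger compartment and the smallest cup in the smaller one (x of lift_tray in the frame of service_tin between -0.014 and 0.014 m and y of lift_tray in the frame of service_tin between -0.014 and 0.014 m and z of lift_tray in the frame of service_tin between 0.022 and 0.029 m and angle between lift_tray's own z axis and vertical below 0.05 rad and angle between the y axis of lift_tray and the y axis of service_tin, either way round below 0.2 rad and x of cup_mid in the frame of lift_tray between -0.03 and 0.03 m and y of cup_mid in the frame of lift_tray between 0.015 and 0.06 m and z of cup_mid in the frame of lift_tray between -0.002 and 0.008 m and angle between each of cup_mid, cup_small's own z axis and vertical below 0.1 rad and x of cup_small in the frame of lift_tray between -0.03 and 0.03 m and y of cup_small in the frame of lift_tray between -0.062 and -0.03 m and z of cup_small in the frame of lift_tray between -0.002 and 0.008 m), for 0.2 s.
At the end, for the whole second after the job is handed in: Short spanner flat on the tin floor (6 mm); tray hanging by its lip, level (0.05 rad), centred within 14 mm and 0.2 rad; middle cup on the floor of the larger compartment, smallest cup on that of the smaller, upright (0.1 rad); all released and at rest (all of step 1 and all of step 3 and linear speed of each of short_spanner, lift_tray, cup_mid, cup_small below 0.02 m/s and contact force between each of short_spanner, lift_tray, cup_mid, cup_small and the fingers below 0.1 N); the robot touches nothing.
It fails at once if the longer spanner is disturbed (moved more than 30 mm) (distance of long_spanner from where it was at the start of the episode above 0.03 m).
It fails at once if the largest cup is disturbed (moved more than 30 mm) (distance of cup_large from where it was at the start of the episode above 0.03 m).
It fails at once if the roll of tape is disturbed (moved more than 30 mm) (distance of tape_roll from where it was at the start of the episode above 0.03 m).
It fails at once if a cup is put in the tray before the tray hangs in the tin ((distance between cup_mid and lift_tray below 0.07 m and z of cup_mid in the frame of lift_tray above -0.005 m and horizontal distance between lift_tray and service_tin above 0.06 m) or (distance between cup_small and lift_tray below 0.07 m and z of cup_small in the frame of lift_tray above -0.005 m and horizontal distance between lift_tray and service_tin above 0.06 m)).
It also fails if it takes over 118 s, if anything falls off the work surface, if the arm or the gripper's body presses on something with over 40 N, if the wrist force passes 120 N, or if a joint passes its speed limit or range.

## Working session

There is one attempt and no reset: what is moved stays moved. The work goes in short steps, each a Python script; the robot and the scene stay as the last script left them, time stands still between calls to the robot, and variables do not carry over. Pictures are saved under pics/ and viewed, at most 14 in all, crops included, and the job is handed in when it is done.

```bash
mkdir -p pics; cat > h.py <<'E'
import numpy as np, cv2
from cell import r, optics
def grab(n, save=None):
    im=optics.get_image(n)
    if save: cv2.imwrite(f'pics/{save}.png', cv2.cvtColor(im['pixels'],cv2.COLOR_RGB2BGR))
    return im
def KD(im): return np.array([[im['fx'],0,im['cx']],[0,im['fy'],im['cy']],[0,0,1]]),np.array(im['D'],float)
def cloud(im):
    "world xyz per pixel (nan without depth)"
    K,D=KD(im); h,w=im['depth'].shape
    uv=np.stack(np.meshgrid(np.arange(w),np.arange(h)),-1).reshape(-1,1,2).astype(float)
    n=cv2.undistortPoints(uv,K,D).reshape(h,w,2); d=np.where(im['depth']>0,im['depth'],np.nan)
    P=np.dstack([n*d[...,None],d]); T=np.linalg.inv(np.array(im['camera_from_world']))
    return P@T[:3,:3].T+T[:3,3]
def ray(im,u,v,z):
    "world point of pixel at height z"
    K,D=KD(im); n=cv2.undistortPoints(np.array([[[u,v]]],float),K,D).ravel()
    T=np.linalg.inv(np.array(im['camera_from_world'])); d=T[:3,:3]@[n[0],n[1],1]; o=T[:3,3]
    return o+d*(z-o[2])/d[2]
def q(yaw):
    "tool down, closing line (tool y) along direction yaw"
    from scipy.spatial.transform import Rotation as R
    y=np.array([np.cos(yaw),np.sin(yaw),0]); z=np.array([0,0,-1.]); 
    return R.from_matrix(np.column_stack([np.cross(y,z),y,z])).as_quat()
E
python3 - <<'E'
from h import *
for n in('top','scene'):
    im=grab(n,n+'0'); print(n,np.linalg.inv(np.array(im['camera_from_world'])).round(3).tolist(),im['D'],im['fx'])
    cv2.imwrite(f'pics/{n}0b.png',cv2.resize(cv2.imread(f'pics/{n}0.png'),(800,600),interpolation=cv2.INTER_CUBIC))
    np.savez(n+'0.npz',**im)
from scipy.spatial.transform import Rotation as R
print(r.finger_overhang,R.from_quat(r.current_ee_rot()).as_matrix().round(2).tolist(),r.current_t())
E
```

```text
top [[-0.019, -0.995, 0.101, 0.486], [-1.0, 0.018, -0.009, 0.099], [0.007, -0.101, -0.995, 0.907], [0.0, 0.0, 0.0, 1.0]] [-0.0858315  0.         0.         0.         0.       ] 392.31855178289675
scene [[0.829, -0.416, 0.372, 0.201], [-0.558, -0.595, 0.578, -0.534], [-0.019, -0.687, -0.726, 0.818], [0.0, 0.0, 0.0, 1.0]] [-0.03495016  0.          0.          0.          0.        ] 370.96262373984734
0.022 [[-0.9, 0.43, -0.0], [0.43, 0.9, -0.0], [0.0, -0.0, -1.0]] 0.1
```

View pics/top0b.png

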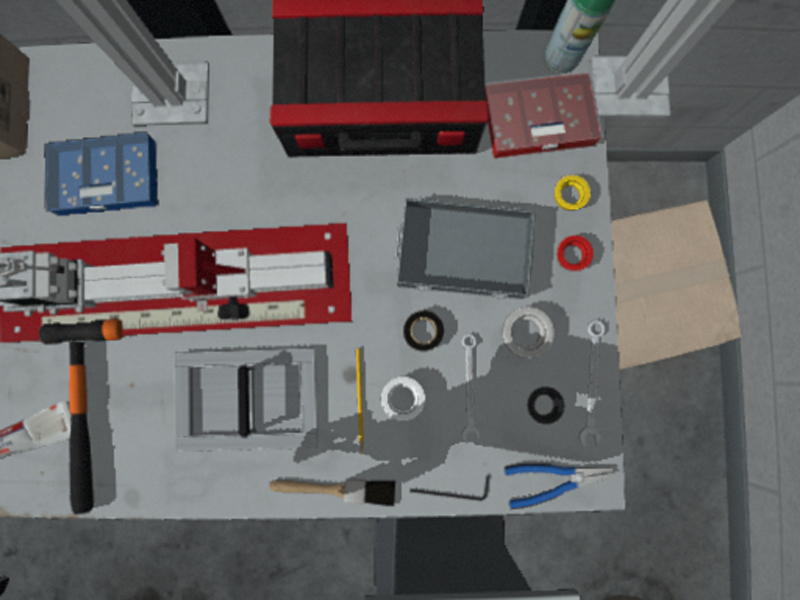

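View pics/scene0b.png

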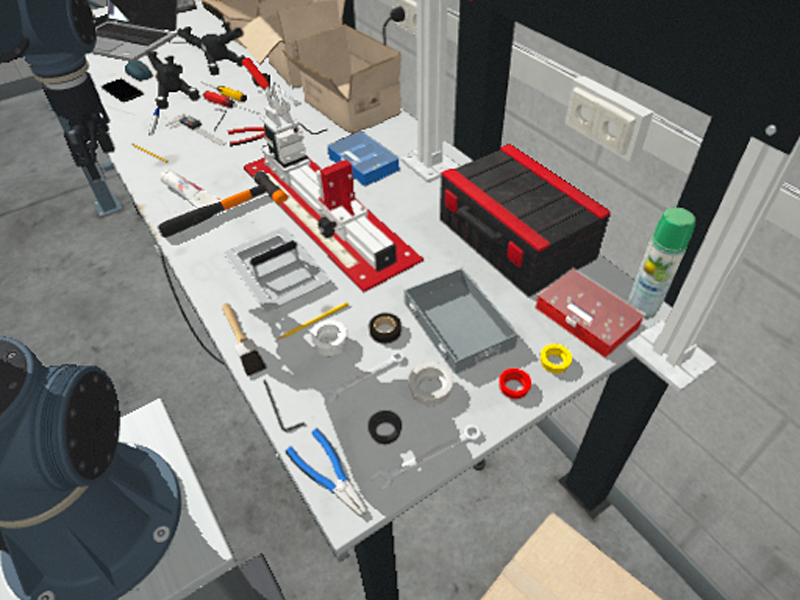

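Top view (enlarged pixels): the spanner candidates are at (470,388) and (594,382). The light cup candidates are (403,398) and (528,332). The dark rings are (546,405), probably the small cup, and (423,330), which has a pale core and so is the tape. The red (575,253) and yellow (572,192) rings are decoys. The tray is at (245,398) with its handle at (245,400), and the tin is at (467,247). I'll measure these and check them in one close crop.

```bash
python3 - <<'E'
from h import *
im=dict(np.load('top0.npz')); P=cloud(im)
c=im['pixels'][195:300,230:400,::-1]; cv2.imwrite('pics/crop1.png',cv2.resize(c,None,fx=4.7,fy=4.7,interpolation=cv2.INTER_CUBIC))
def obj(n,u,v,s,zmin,zmax=0.1):
    u,v=int(u*.64),int(v*.64); A=np.zeros(P.shape[:2],bool); A[v-s:v+s,u-s:u+s]=1
    m=A&(P[...,2]>zmin)&(P[...,2]<zmax)
    k,l,st,_=cv2.connectedComponentsWithStats(m.astype(np.uint8))
    if k<2: print(n,'none');return
    i=1+np.argmax(st[1:,4]); p=P[l==i]; (cx,cy),(a,b),t=cv2.minAreaRect((p[:,:2]*1000).astype(np.float32))
    print(n,st[i,4],np.round([cx,cy,a,b,t],1),'z',np.percentile(p[:,2]*1000,[5,50,95]).round(1))
b=P[225:280,225:232].reshape(-1,3);print('bench z',np.nanmedian(b,0))
obj('spA',470,388,45,.004,.02);obj('spB',594,382,45,.004,.02)
obj('cupA',403,398,20,.012);obj('cupB',528,332,22,.012);obj('dark',546,405,20,.010);obj('tape',423,330,20,.010)
obj('handle',245,400,45,.045);obj('traylip',245,398,60,.009,.025);obj('tin',467,247,60,.025,.06)
for uv in [(245,366),(245,435)]: print(ray(im,uv[0]*.64,uv[1]*.64,.063))
E
```

```text
bench z [0.44990022 0.16353297 0.00068034]
spA 287 [536.8  64.7  56.9  45.7  88.8] z [14.4 17.2 19.4]
spB 357 [ 459.4 -183.4   29.4  184.9   84.9] z [4.3 6.  8.8]
cupA 421 [444.2  96.1  60.1  59.8  88.7] z [12.8 28.2 31.2]
cupB 551 [535.1 -87.1  73.2  73.2  43.8] z [12.7 26.5 29.4]
dark 262 [ 429.  -110.6   51.6   51.5   40.3] z [11.7 18.9 21.3]
tape 369 [542.6  64.5  57.   57.3  89.3] z [14.4 17.3 19.9]
handle 353 [445.  316.6 101.1  15.3   0.8] z [53.2 60.8 63.8]
traylip 2720 [445.4 326.2 144.5 206.3   0.6] z [11.4 14.  16.5]
tin 666 [ 6.595e+02 -1.000e-01  1.971e+02  1.342e+02  8.300e+01] z [26.6 35.  38.7]
[0.49271152 0.31207037 0.063     ]
[0.39862425 0.31207514 0.063     ]
```

View pics/crop1.png

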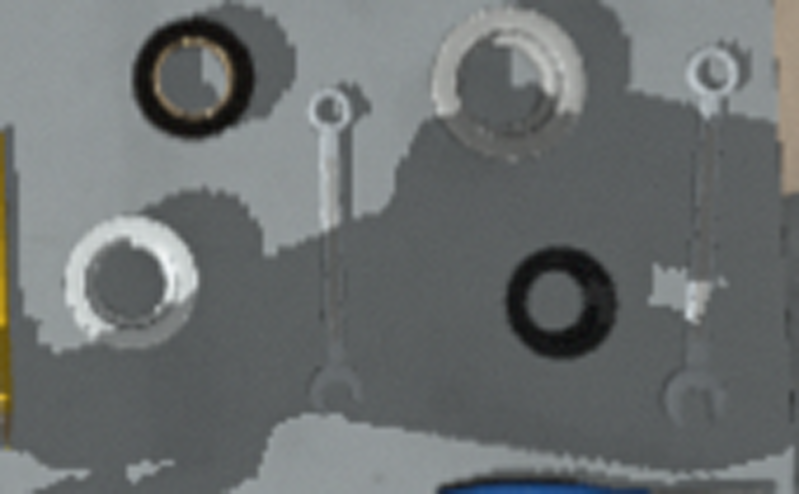

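The close crop settles the choice:
- **Short spanner:** the left one, crop (332,250). The right one measures 185 long, so it is the longer spanner.
- **Middle cup:** crop (130,280), measured 60 across.
- **Large cup:** crop (510,82), measured 73 across.
- **Small cup:** the dark ring at crop (561,302).
- **Tape:** crop (193,77), with the tan core.

Next I'll fit the tin and the spanner.

```bash
python3 - <<'E'
from h import *
from scipy.optimize import least_squares
im=dict(np.load('top0.npz')); P=cloud(im)
f=lambda x,y:ray(im,230+(x+.5)/4.7-.5,195+(y+.5)/4.7-.5,.007)[:2]
a,b=f(330,88),f(335,408); print('spanner ends',a,b,np.linalg.norm(a-b),'mid',(a+b)/2,'dir',np.degrees(np.arctan2(*(a-b)[::-1])))
print('ring',f(330,109),'shank',f(330,180),f(333,320),'shank L/R',f(324,250),f(341,250))
m=np.zeros(P.shape[:2],bool); m[120:195,245:350]=1; m&=(P[...,2]>.034)&(P[...,2]<.042); p=P[m][:,:2]*1000
def res(v):
    c,s=np.cos(v[2]),np.sin(v[2]); d=(p-v[:2])@np.array([[c,-s],[s,c]])
    e=np.abs(d)-[61.5,93.5]   # wall mid-line
    return np.where((e>0).any(1),np.hypot(*np.maximum(e,0).T),np.abs(e).min(1))
for t0 in(-.12,.12):
    s=least_squares(res,[659,0,t0],loss='soft_l1',f_scale=2); print('tin',s.x.round(3),'deg',np.degrees(s.x[2]),s.cost,len(p),np.median(res(s.x)))
# tin corners, read from the enlarged top picture (rim outside)
for u,v in[(406,199),(536,210),(530,297),(399,288)]: print(ray(im,u*.64,v*.64,.038)[:2].round(4))
print('vise/other max z by region',np.nanmax(P[140:215,0:225,2]),np.nanmax(P[225:330,20:80,2]))
E
```

```text
spanner ends [ 0.53520944 -0.00313101] [ 0.38042413 -0.00130687] 0.15479605302227362 mid [ 0.45781679 -0.00221894] dir -0.6751971471376776
ring [ 0.52493495 -0.00283386] shank [ 0.49034261 -0.00184914] [ 0.42266437 -0.00145161] shank L/R [0.45649909 0.0020137 ] [ 0.45631833 -0.00626536]
tin [ 6.59812e+02  1.07000e-01 -1.16000e-01] deg -6.641841259765731 272.38539251929933 390 0.943056529005208
tin [ 6.59812e+02  1.07000e-01 -1.16000e-01] deg -6.641839627759914 272.3853925188622 390 0.9430562118489973
[0.7307 0.0853]
[ 0.7115 -0.1041]
[ 0.5839 -0.0897]
[0.6003 0.0979]
vise/other max z by region 0.22222292890724105 0.036119035098172714
```

```bash
python3 - <<'E'
from h import *
H=np.pi/2; x,y=.458,-.002
r.set_gripper(.28,60)
r.move_to([x,y,.15],q(H-.012)); r.move_linear([x,y,.036],vel=.12)
f0=r.current_contact_force()[2]; z=.036
while z>.0235:
    z-=.002; r.move_linear([x,y,z],vel=.04); f=r.current_contact_force()[2]-f0
    if abs(f)>3: print('touch',z,f); z+=.0015; r.move_linear([x,y,z],vel=.04); break
r.set_gripper(0.,60); print('z',z,'open',r.current_opening(),r.current_finger_force(),r.current_contact_force())
r.move_linear([x,y,.15],vel=.12); print(r.current_opening(),r.current_finger_force(),r.current_q(),r.current_t())
grab('top','t1')
im=cv2.imread('pics/t1.png')[100:320,220:420]; cv2.imwrite('pics/t1c.png',cv2.resize(im,None,fx=2.7,fy=2.7))
E
```

```text
z 0.021999999999999985 open 0.08770918080127767 59.50527234119363 [-1.99586908 -0.62186913  9.62670012]
0.0897603016856211 58.60618829727173 [-1.06103383e-01  3.36523187e-01  1.97803112e+00  1.33650996e-05
  8.28198949e-01 -1.66484802e+00] 7.0833
```

View pics/t1c.png

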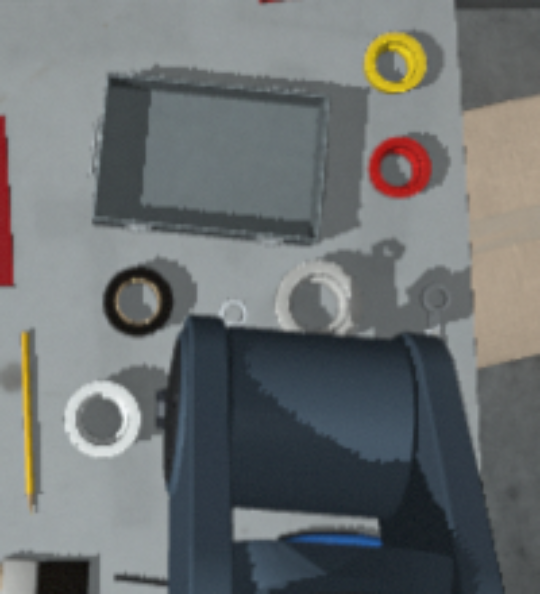

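The spanner's ring end has shifted to crop (233,313), outside the hand, so it is lifted. The grip holds 58 N. I'll place it in the tin.

```bash
python3 - <<'E'
from h import *
t=np.radians(-6.64); C=[.6598,.0001]
cur=r.current_q()
best=min((q(a) for a in(t,t+np.pi) if r.inverse_kinematics([*C,.15],q(a)) is not None),key=lambda o:np.abs(np.array(r.inverse_kinematics([*C,.15],o))-cur).max())
r.move_to([*C,.15],best); print(r.current_q().round(2) if hasattr(r.current_q(),'round') else r.current_q(), r.current_finger_force())
r.move_linear([*C,.045],vel=.1); f0=r.current_contact_force()[2]; z=.045
while z>.0265:
    z-=.002; r.move_linear([*C,z],vel=.04); f=r.current_contact_force()[2]-f0
    if abs(f)>5: print('touch',z,f); break
print('z',z,f)
r.set_gripper(.3); r.move_linear([*C,.2],vel=.12)
r.move_to([.445,.3166,.2],q(np.pi/2)); r.set_gripper(1.)
im=grab('top','t2'); np.savez('t2.npz',**im); print(r.current_t())
im=cv2.imread('pics/t2.png')[100:320,220:420]; cv2.imwrite('pics/t2c.png',cv2.resize(im,None,fx=2.7,fy=2.7))
E
```

```text
[-0.07  0.66  1.43 -0.    1.05  0.04] 58.6140239238739
touch 0.02499999999999998 14.569504017327482
z 0.02499999999999998 14.569504017327482
16.35
```

View pics/t2c.png

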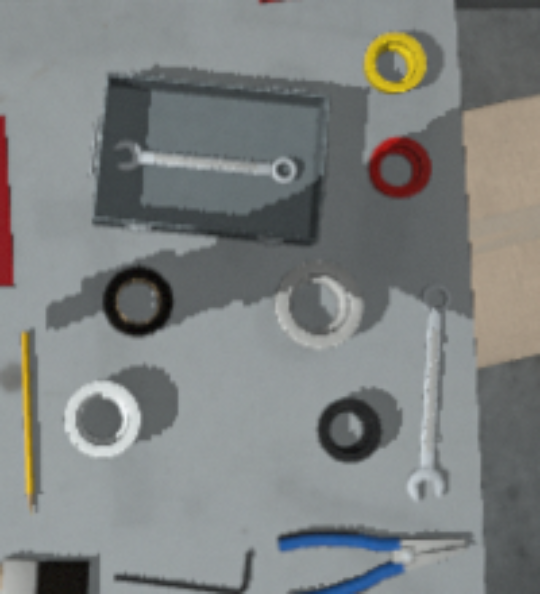

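The spanner lies flat in the tin, with its ends at crop (127,155) and (285,170). Now the tray.

```bash
python3 - <<'E'
from h import *
H=np.pi/2; t=np.radians(-6.64)
r.move_linear([.445,.3166,.058],rot=q(H+.01),vel=.12)
r.set_gripper(0.,110); print('open',r.current_opening(),r.current_finger_force())
r.move_linear([.445,.3166,.165],vel=.1); print(r.current_opening(),r.current_finger_force(),r.current_contact_force(),r.current_torque())
r.move_linear([.445,-.0088,.165],rot=q(H+t),vel=.15)
T=[.6588,-.0088]
r.move_linear([*T,.165],vel=.12); r.move_linear([*T,.115],vel=.1)
im=grab('scene','s3'); im=grab('top','t3'); np.savez('t3.npz',**im); print(r.current_t(),r.current_finger_force())
a=cv2.imread('pics/s3.png')[130:260,210:390]; b=cv2.imread('pics/t3.png')[90:220,210:390]
cv2.imwrite('pics/c3.png',cv2.resize(np.hstack([a,b]),None,fx=2.2,fy=2.2))
E
```

```text
open 0.14332359119126512 108.0437707901001
0.14184848682694004 107.22683787345886 [ 1.03430332 -0.22477749 -3.33786186] [-0.07346149 -0.00025929 -0.00588187]
24.5667 107.23118662834167
```

View pics/c3.png

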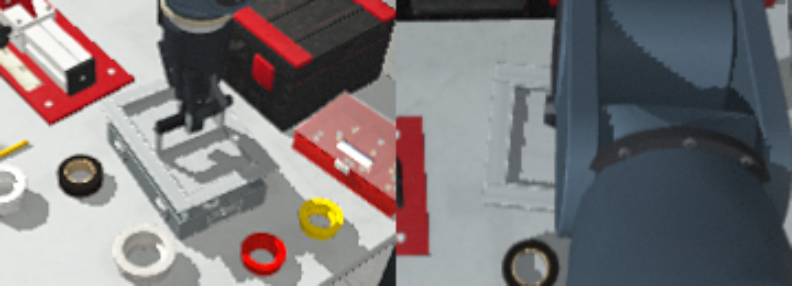

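The tray is held level above the tin, with the handle at left crop (190,115). I'll measure its offset from the depth of the scene view, lower it with a force check and release.

```bash
cat > lipfit.py <<'E'
from h import *
from scipy.optimize import least_squares
def lip(z,half=(71,103),names=('scene','top')):
    out=[]
    for n in names:
        P=cloud(grab(n)); m=(np.abs(P[...,2]-z)<.004)&(np.abs(P[...,0]-.66)<.1)&(np.abs(P[...,1])<.13); out.append(P[m][:,:2]*1000)
    p=np.vstack(out); h=np.array(half)-9.5  # mid of 19 mm lip band
    def res(v):
        c,s=np.cos(v[2]),np.sin(v[2]); d=(p-v[:2])@np.array([[c,-s],[s,c]]); e=np.abs(d)-h
        k=np.where((e>0).any(1),np.hypot(*np.maximum(e,0).T),np.abs(e).min(1)); return np.maximum(k-9.5,0)
    s=least_squares(res,[660,0,-.116],loss='soft_l1'); return s.x.round(3),len(p),res(s.x).mean()
E
python3 - <<'E'
from lipfit import *
print('lip',lip(.072))
T=[.6588,-.0088]; f0=r.current_contact_force()[2]; z=.115
r.move_linear([*T,.092],vel=.08); z=.092
while z>.0835:
    z-=.002; r.move_linear([*T,z],vel=.03); f=r.current_contact_force()[2]-f0; print(round(z,4),round(f,2))
    if abs(f)>6: break
r.set_gripper(.35); r.sleep(.3); r.move_linear([*T,.2],vel=.12)
r.move_to([.45,.096,.2],q(0))
r.set_gripper(1.); im=grab('scene','s4'); im2=grab('top','t4'); print('lip',lip(.041),r.current_t())
for i in(im,im2):
    P=cloud(i); m=(np.abs(P[...,2]-.041)<.008)&(np.abs(P[...,0]-.66)<.08)&(np.abs(P[...,1])<.11); p=P[m]; A=np.c_[p[:,:2]-[.66,0],np.ones(len(p))]; print('plane',np.linalg.lstsq(A,p[:,2],rcond=None)[0].round(4))
a=cv2.imread('pics/s4.png')[130:260,210:390]; b=cv2.imread('pics/t4.png')[100:230,210:390]
cv2.imwrite('pics/c4.png',cv2.resize(np.hstack([a,b]),None,fx=2.2,fy=2.2))
E
```

```text
lip (array([ 6.5885e+02, -1.1500e-01, -1.2600e-01]), 2211, np.float64(1.0035923642064206))
0.09 0.8
0.088 0.65
0.086 -0.03
0.084 4.95
0.082 23.79
lip (array([ 6.59518e+02,  4.15000e-01, -1.12000e-01]), 3825, np.float64(0.6216266830222513)) 30.3417
plane [-0.0036 -0.0014  0.039 ]
plane [-0.0024  0.0007  0.0398]
```

View pics/c4.png

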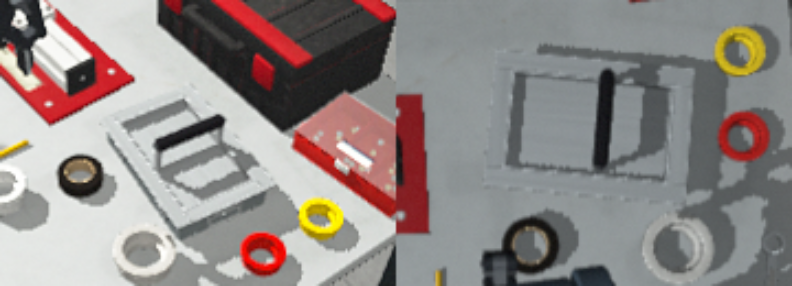

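The tray hangs level, fitted at (0.6595, 0.0004) with yaw -0.11. Next is the middle cup.

```bash
cat > cup.py <<'E'
from h import *
t=-.114; C=np.array([.6595,.0003])
def cup(x,y,ztcp,ty,rel):
    r.move_to([x,y,.15],q(t)); r.set_gripper(1.)
    r.move_linear([x,y,ztcp],vel=.1); r.set_gripper(0.,30); print('open',r.current_opening(),r.current_finger_force())
    r.move_linear([x,y,.16],vel=.12); print('lifted',r.current_opening(),r.current_finger_force())
    T=C+ty*np.array([-np.sin(t),np.cos(t)])
    r.move_linear([*T,.16],vel=.15); z=ztcp+.029+.010; r.move_linear([*T,z],vel=.08); f0=r.current_contact_force()[2]
    while z>ztcp+.0285:
        z-=.002; r.move_linear([*T,z],vel=.04); f=r.current_contact_force()[2]-f0
        if abs(f)>4: break
    print('z-nominal',z-ztcp-.029,f)
    r.set_gripper(rel); r.sleep(.2); r.move_linear([*T,.17],vel=.1)
E
python3 - <<'E'
from cup import *
cup(.444,.096,.027,.037,.82)
r.move_to([.43,-.1106,.2],q(t)); grab('scene','s5'); im=grab('top','t5'); np.savez('t5.npz',**im); print(r.current_t())
a=cv2.imread('pics/s5.png')[130:300,210:390]; b=cv2.imread('pics/t5.png')[100:270,210:390]
cv2.imwrite('pics/c5.png',cv2.resize(np.hstack([a,b]),None,fx=2.2,fy=2.2))
E
```

```text
open 0.709997871115111 29.892233557475265
lifted 0.7046641438283384 32.77506242219033
z-nominal -6.938893903907228e-18 6.472301549974649
41.05
```

View pics/c5.png

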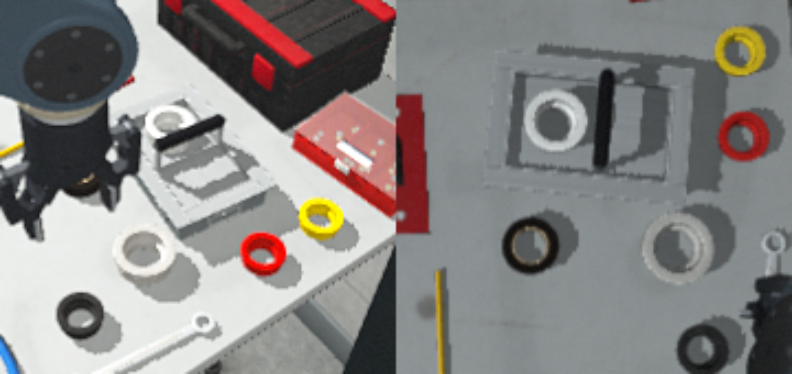

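The middle cup stands upright in the larger compartment, right crop (555,120). Next is the small dark cup at right crop (702,348).

```bash
python3 - <<'E'
from cup import *
cup(.429,-.1106,.025,-.047,.74)
r.move_to([.40,.3,.25],q(t)); grab('scene','s6'); im=grab('top','t6'); print(r.current_t())
P=cloud(im)
for n,c,zz in(('mid',.037,.059),('small',-.047,.049)):
    T=C+c*np.array([-np.sin(t),np.cos(t)]); m=(np.abs(P[...,2]-zz)<.006)&(np.hypot(P[...,0]-T[0],P[...,1]-T[1])<.038); p=P[m]
    mid=(p.min(0)+p.max(0))/2; d=mid[:2]-C; A=np.c_[p[:,:2]-mid[:2],np.ones(len(p))]
    print(n,'tray xy',[d@[np.cos(t),np.sin(t)],d@[-np.sin(t),np.cos(t)]],np.ptp(p,0),'plane',np.linalg.lstsq(A,p[:,2],rcond=None)[0].round(3))
a=cv2.imread('pics/s6.png')[130:300,210:390]; b=cv2.imread('pics/t6.png')[100:270,210:390]
cv2.imwrite('pics/c6.png',cv2.resize(np.hstack([a,b]),None,fx=2.2,fy=2.2))
from lipfit import lip; print(lip(.041))
E
```

```text
open 0.5979449752297469 29.414883968420327
lifted 0.5910961510431731 31.389949419535697
z-nominal -1.0408340855860843e-17 6.328599775404852
52.5833
mid tray xy [np.float64(-0.00035309306838264207), np.float64(0.03775987870824593)] [0.06119039 0.06186891 0.00956313] plane [-0.004 -0.003  0.058]
small tray xy [np.float64(-0.0015931447452440196), np.float64(-0.04710940887015616)] [0.05257017 0.05291909 0.00854861] plane [-0.003 -0.003  0.048]
(array([ 6.59088e+02,  4.31000e-01, -1.11000e-01]), 4071, np.float64(2.8485880083459465))
```

View pics/c6.png

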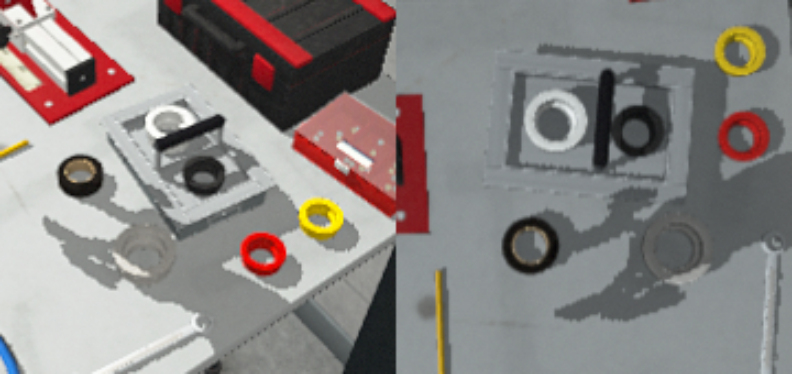

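Both cups stand level at the right places, at right crop (555,120) and (637,130). The tray is level, and the tape, large cup and long spanner have not been moved. Handing in.

```bash
python3 -c "
from h import *
print(r.hand_in(), r.current_t())"
```

```text
the job is handed in; nothing more can be done
the job is handed in; nothing more can be done
```

The tin is packed and handed in at about 53 s of the 118 s allowed: short spanner flat on the floor, tray hanging level over it, middle cup in the larger compartment, smallest cup in the smaller, nothing else moved; the hand-in returned no verdict.

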